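# Hold the upper cast over the freshly painted lower teeth

## Robot

A 6-joint arm with a two-finger parallel gripper is mounted at the origin on the work surface. World frame = base frame: x ahead of the robot, y to its left, z up, the work surface at z = 0. Lengths are in m, angles in rad, forces in N, time in s.
With the tool pointing down it reaches from about 0.375 to 0.9 m from the base axis. Payload 3.1 kg.
Tool frame: the origin (TCP) lies at the very end of the fingers, on their centre line; the grasp point (between the pads) lies 19 mm behind it; z points along the fingers, y is the line along which they close (so a half turn about z gives the same grasp; the last joint's range is limited). The gripper opens to 85 mm and grips with 20 to 120 N. Pads are 22 mm wide; open, the fingers measure 114 mm over their backs; the gripper's body (76 mm by 85 mm) begins 54 mm behind the grasp point. The pads swing forward as they close: fully open they stand 13 mm farther back than shut.
Start: joints at [-1.48, 0.527, 1.433, -0, 1.181, -0.178], TCP at [0.166, -0.603, 0.208] pointing down, gripper open.
Joint ranges: [-3.08, 3.08], [-0.75, 2.2], [0.22, 2.44], [-1.43, 4.57], [0, 2.65], [-2.85, 2.85]. Speed limits (rad/s): [2.79, 2.79, 3.14, 3.14, 3.14, 3.14].

## Interface

Orientations are given as a unit quaternion [x, y, z, w].
In Python, from station import sense, snapshot, camera_params, sign_off gives the robot as it stands.
- The arm moves only by the shell command python3 -m handwheel 'ROWS' [OPENING] [FORCE]. ROWS is JSON, a list that holds one entry, the list of rows, each a list of 4 numbers: the shift along the tool's x, y, z in units of 25 mm (1.0 is 25 mm), then the turn about the tool's z in units of 6 degrees (1.0 is 6 degrees). A call has 1 to 20 rows; each row shifts and turns the commanded pose from where the row before left it, along the tool's axes as they then stand; what a row does not reach is not made up. A row lasts 1/8 s, in which the tool goes at most 62.5 mm and 10.7 degrees, less where a joint would pass 70% of its speed; a pose out of reach is approached as far as the arm can. A call is refused whole if a number of a shift passes 1 or a number of a turn 1, either way. A call with a gripper value outside its range is refused whole. OPENING is the finger opening in mm, from 0 to 85.4, set as the call begins (- or left out, the last holds). The fingers move at their own pace and stop on an object; FORCE is the grip in N (left out, the last holds). Time passes only in rows, so rows that do not move let the fingers close. It gives the time, the measured TCP pose, the force, the opening and the grip force at its end, in the units of the state.
- sense(): the state, without advancing time (a new reading comes with each control period).
- snapshot(name): name is "scene" or "top"; returns (picture, depth): 480x640x3 uint8, red, green, blue; 480x640 float32, m along the optical axis (not along the pixel's ray), 0 where there is no reading.
- camera_params(name): a dict with "mtx" (3x3 intrinsics, pixels), "D" ([k1, k2, p1, p2, k3] as OpenCV has them; the pictures are not rectified), "extrinsics" (4x4, takes a point from camera to world coordinates). Camera axes: x right, y up, looking along -z (the intrinsics and any distortion apply to the point x, -y, -z); pixel columns grow to the right and rows downward; lengths in m; the calibration is good to about 2 mm. A picture is of the moment at which its call begins. camera_params takes no time and is no camera call.
- sign_off(): hands the job in; it is judged then, once.
The state is a dict: "t": time; "q": joint angles; "qd": joint speeds; "tau": joint torques, N m; "tcp_pos": TCP position; "tool_rot": TCP orientation; "force": force on the tool from outside, world axes, zero at the start; "ft_torque": the same for the moment, N m; "finger_gap": opening from 0.0 (shut) to 1.0 (fully open); "gripper_force": force on a finger pad.
Only numpy, scipy, OpenCV 4.12 (cv2) and the standard library are available. Lean on these libraries where they do the work, as an engineer would, in place of code of your own. Each camera call takes 0.05 s, during which the arm holds its last target. There are 200 camera calls.

## Task

Take the full-arch (horseshoe) upper cast out of the compartmented tray by its grip block, carry it across the jars and the spray bottle without bumping or shifting anything, and hold it level over the lower cast in the articulator so that the bite can be looked at: front teeth over front teeth, both arches lined up, about 10 mm of air between the biting edges. The paint on the lower teeth is wet, so never touch the lower cast or the articulator; finish still holding the upper cast there, hovering and still.

Things in the scene. Friction and masses are not known exactly. Their poses are not given: they have to be found in the camera images.
- upper_cast: full-arch upper cast, about 150 g, teeth down in one of the tray's compartments. White grip block 40 (x) x 28 (y) mm, from 23 to 53 mm above the origin and centred on it; under it an ivory D-shaped base 56 x 56 mm, 12 to 23 mm up, round in front (-x), square behind; under that the horseshoe of teeth. Origin: centre of the flat underside (biting plane). Own -x points to the front teeth, z up
- upper_front (a point): point on the upper cast's biting plane at its front teeth, 24 mm from the cast's origin along its -x
- articulator: articulator, fixed, upper arm taken off: black frame, x -81 to +75 mm, y +-63 mm, carrying a lower full-arch cast of the same D shape, teeth up at 63 mm. Two pillars 108 mm high at the back (62 mm to +x, 50 mm to either side); a block 32 mm high 64 mm to -x. Origin: on the table under the centre of the lower cast. Own -x points to the front teeth, z up
- lower_bite (a point): centre of the lower cast's biting plane, 63 mm above the articulator's origin, the plane of its upward biting edges (the upper cast's origin belongs over it); axes as the articulator's
- lower_front (a point): point on the lower cast's biting plane at its front teeth, 24 mm from point lower_bite along the articulator's -x
- tray: grey plastic tray, fixed, 275 mm (x) x 104 mm (y) x 25 mm high, walls 4 mm, floor 4 mm thick, two dividers making three compartments in a row along its x, centres at -90, 0 and +90 mm. Origin: centre of its underside
- half_cast_a: half-arch plaster cast, teeth down: ivory base 50 x 24 mm, white plaster grip block 32 x 16 mm on top, 53 mm high in all. Origin: centre of its underside. Loose; leave it in its compartment
- half_cast_b: half-arch plaster cast, teeth down: ivory base 50 x 24 mm, white plaster grip block 32 x 16 mm on top, 53 mm high in all. Origin: centre of its underside. Loose; leave it in its compartment
- jar0: small round glass stain jar with a black cap, 38 mm across, 50 mm high, loose. Origin: centre of its underside. Stands between tray and articulator
- jar1: small round glass stain jar with a black cap, 38 mm across, 50 mm high, loose. Origin: centre of its underside. Stands between tray and articulator
- jar2: small round glass stain jar with a black cap, 38 mm across, 50 mm high, loose. Origin: centre of its underside. Stands between tray and articulator
- spray: white cylindrical spray bottle, 38 mm across, 100 mm high, loose, standing in the row of jars. Origin: centre of its underside
- brush_cup: blue cup 72 mm across, 85 mm high, with brushes standing up to 175 mm, loose. Origin: centre of its underside
- palette: white ceramic paint palette 110 x 170 x 12 mm, loose, lying flat. Origin: centre of its underside
Mind the look-alikes: they are no part of the job. What is shaped like the jar1 but turquoise is not meant.

How it is judged:
By the outcome, as a careful person would: the job done as asked, in the order asked, and still so for the second after the job is handed in, while the arm keeps its last pose, push and grip.
It also fails if it takes over 38 s, if anything falls off the work surface, if the arm or the gripper's body presses on something with over 40 N, if the wrist force passes 120 N, or if a joint passes its speed limit or range.

## Working session

There is one attempt and no reset: what is moved stays moved. The work goes in short steps, Python scripts to look and compute and a shell command to move; the robot and the scene stay as the last step left them, time stands still between calls to the robot, and variables do not carry over. Pictures are saved under pics/ and viewed, at most 10 in all, crops included, and the job is handed in when it is done.

```bash
mkdir -p pics; ls; cat > h.py <<'E'
import numpy as np,cv2
from station import sense,snapshot,camera_params
def load(n):
    d=np.load(f'{n}.npz');return d['p'],d['d']
def rays(n,uv):
    c=camera_params(n);E=np.array(c['extrinsics'])
    u=cv2.undistortPoints(np.array(uv,float).reshape(-1,1,2),np.array(c['mtx'],float),np.array(c['D'],float)).reshape(-1,2)
    r=np.c_[u[:,0],-u[:,1],-np.ones(len(u))]
    return E[:3,3],r@E[:3,:3].T
def onplane(n,uv,z):
    o,r=rays(n,uv);return o+r*((z-o[2])/r[:,2])[:,None]
def bydepth(n,uv,d):
    o,r=rays(n,uv);return o+r*np.asarray(d).reshape(-1,1)
E
python3 - <<'E'
from h import *
for n in('scene','top'):
    p,d=snapshot(n);np.savez(n+'.npz',p=p,d=d);cv2.imwrite(f'pics/{n}0.png',p[:,:,::-1])
    print(n,np.round(camera_params(n)['extrinsics'],3).tolist(),(d>0).mean())
s=sense();print(s['t'],s['tcp_pos'],s['tool_rot'])
E
```

```text
pics
scene [[0.844, -0.393, 0.365, 0.927], [0.536, 0.626, -0.566, -0.578], [-0.006, 0.673, 0.739, 0.953], [0.0, 0.0, 0.0, 1.0]] 0.9961783854166667
top [[0.009, 0.979, -0.204, 0.261], [-1.0, 0.01, 0.002, 0.112], [0.004, 0.204, 0.979, 1.142], [0.0, 0.0, 0.0, 1.0]] 0.9959765625
0.1 [ 0.16593235 -0.60185526  0.20703181] [ 9.90982373e-01  1.33988716e-01  4.42908760e-05 -9.78965438e-04]
```

View pics/top0.png

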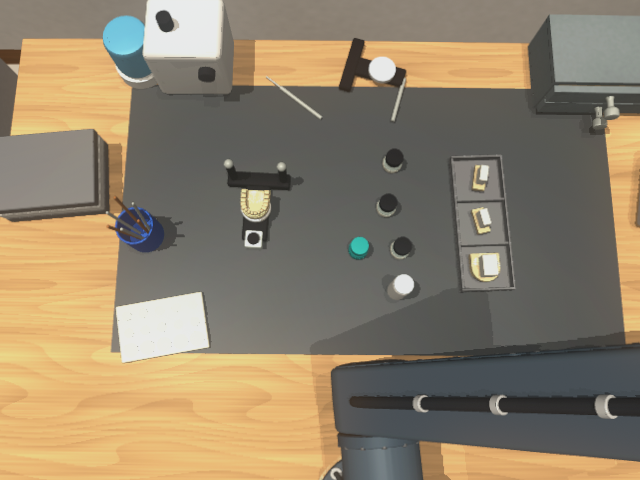

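View pics/scene0.png

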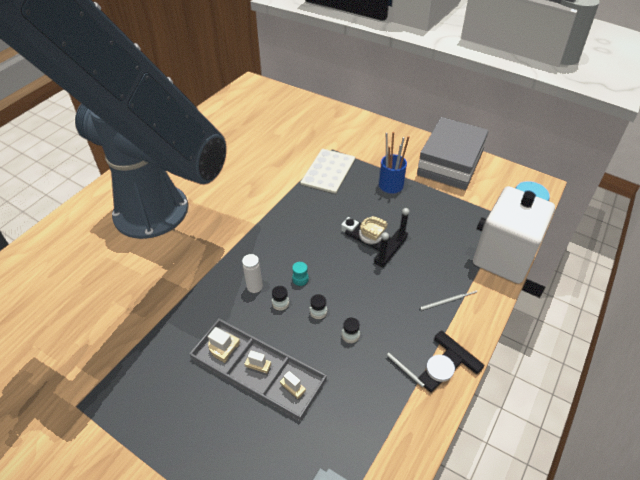

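Top view: three casts are in the tray. The full-arch candidate is at (487,267), with a wide D base and a large block. The half casts are at (482,177) and (483,219), with narrow bases and small blocks. The full arch at (487,267) fits the description. The articulator is at about (255,200), with pillars at (229,163) and (281,167) and its front block at (254,239). The turquoise jar at (360,247) is the look-alike. I'll measure these and confirm the cast with a crop.

```bash
python3 - <<'E'
from h import *
p,d=load('top')
a=cv2.resize(p[235:300,450:525],None,fx=7,fy=7,interpolation=cv2.INTER_CUBIC)
b=cv2.resize(p[150:255,215:300],None,fx=5.3,fy=5.3,interpolation=cv2.INTER_CUBIC)
h=max(a.shape[0],b.shape[0]);c=np.zeros((h,a.shape[1]+b.shape[1],3),np.uint8)
s=min(1,800/c.shape[1]);c[:a.shape[0],:a.shape[1]]=a;c[:b.shape[0],a.shape[1]:]=b
c=cv2.resize(c,None,fx=s,fy=s);print(c.shape)
cv2.imwrite('pics/crop1.png',c[:,:,::-1])
for n in('top','scene'):
    p,d=load(n);vv,uu=np.mgrid[:480,:640]
    P=bydepth(n,np.c_[uu.ravel(),vv.ravel()],d.ravel()).reshape(480,640,3);np.save('P'+n,P)
    z=P[...,2];hsv=cv2.cvtColor(p,cv2.COLOR_RGB2HSV)
    def rep(name,m,zt):
        m=m.astype(np.uint8);k,l,st,ce=cv2.connectedComponentsWithStats(m)
        for i in range(1,k):
            if st[i,4]<15: continue
            vs,us=np.nonzero(l==i);w=onplane(n,np.c_[us,vs],zt)
            (cx,cy),(sx,sy),an=cv2.minAreaRect((w[:,:2]*1000).astype(np.float32))
            print(n,name,ce[i].round(),st[i,4],'mean',w.mean(0).round(4)[:2],'rect',round(cx),round(cy),round(sx),round(sy),round(an,1),'zmed',np.median(z[l==i]).round(4))
    reg=(P[...,0]>.15)&(P[...,0]<.85)&(P[...,1]>-.5)&(P[...,1]<.5)
    rep('block',reg&(abs(z-.057)<.009)&(hsv[...,1]<45)&(hsv[...,2]>140),.057)
    rep('base',reg&(z>.018)&(z<.07)&(hsv[...,2]>120),.027)
    rep('tall',reg&(z>.085)&(z<.125),.1)
E
```

```text
(456, 800, 3)
top block [598. 121.] 29 mean [ 0.74  -0.458] rect 740 -458 10 16 71.7 zmed 0.0513
top block [483. 172.] 128 mean [ 0.6298 -0.2206] rect 630 -221 16 33 80.2 zmed 0.0573
top block [253. 193.] 21 mean [0.5834 0.2291] rect 584 229 10 9 56.2 zmed 0.052
top block [260. 198.] 21 mean [0.572  0.2151] rect 572 215 8 20 63.3 zmed 0.052
top block [485. 217.] 133 mean [ 0.5403 -0.2186] rect 541 -218 33 16 13.5 zmed 0.0569
top block [490. 265.] 304 mean [ 0.4464 -0.2233] rect 446 -223 40 28 2.5 zmed 0.0573
top base [140.  79.] 144 mean [0.8357 0.4763] rect 836 475 20 53 11.7 zmed 0.0298
top base [381.  78.] 122 mean [ 0.8436 -0.0265] rect 842 -27 18 44 0.7 zmed 0.0276
top base [160.  84.] 43 mean [0.8252 0.4329] rect 824 431 31 11 36.1 zmed 0.0523
top base [598. 116.] 110 mean [ 0.7649 -0.4741] rect 765 -474 14 43 80.2 zmed 0.0469
top base [461. 156.] 19 mean [ 0.6741 -0.1853] rect 675 -185 2 35 0.7 zmed 0.0249
top base [503. 237.] 248 mean [ 0.5094 -0.2619] rect 540 -230 272 88 2.5 zmed 0.0255
top base [390. 167.] 53 mean [ 0.6499 -0.0422] rect 651 -43 35 18 68.9 zmed 0.0215
top b
[... 3710 characters left out ...]
-33 10 42 1.6 zmed 0.026
scene base [292. 384.] 358 mean [ 0.6326 -0.2245] rect 634 -224 32 55 81.9 zmed 0.0406
scene tall [389. 155.] 72 mean [0.4971 0.4442] rect 497 446 17 86 26.6 zmed 0.1046
scene tall [400. 158.] 63 mean [0.5285 0.4484] rect 527 453 17 87 15.9 zmed 0.1046
scene tall [405. 212.] 60 mean [0.6321 0.2637] rect 632 263 16 33 18.2 zmed 0.1005
scene tall [485. 234.] 249 mean [0.8246 0.3004] rect 822 308 39 94 34.3 zmed 0.1105
scene tall [385. 237.] 63 mean [0.6288 0.1651] rect 629 165 15 33 20.8 zmed 0.0999
scene tall [250. 262.] 218 mean [ 0.4113 -0.0603] rect 412 -61 36 48 47.7 zmed 0.0977
scene tall [327. 475.] 241 mean [ 0.7971 -0.3578] rect 799 -354 54 18 32.2 zmed 0.1176
```

View pics/crop1.png

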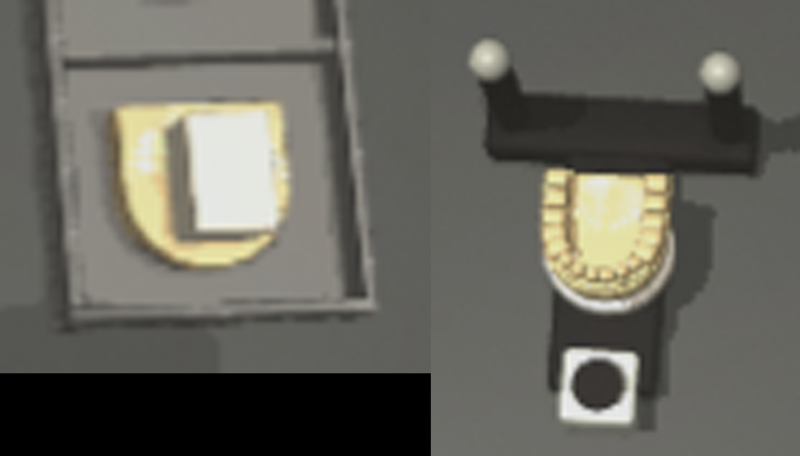

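The crop confirms the cast at (487,267) is the full arch: D base of 56x57 mm, 40x28 mm block, round side towards world -x, yaw about +2.6°. The lower cast's front also faces -x. I'll move above the grip block now.

```bash
python3 -m handwheel '[[[0,0,0,0.7],[0,0,0,0.7],[0,0,0,0.75],[0.4,-0.5,0,0],[0.7,-0.87,0,0],[0.7,-0.87,0,0],[0.7,-0.87,0,0],[0.7,-0.87,0.2,0],[0.7,-0.87,0.2,0],[0.7,-0.87,0.2,0],[0.7,-0.87,0.2,0],[0.7,-0.87,0.2,0],[0.7,-0.87,0.3,0],[0.7,-0.87,0.3,0],[0.7,-0.87,0.3,0],[0.7,-0.87,0.3,0],[0.7,-0.87,0.3,0],[0.7,-0.87,0.3,0],[0.7,-0.87,0.2,0],[0.5,-0.6,0,0]]]' 50 60
cat > w.py <<'E'
from h import *
import sys
from scipy.spatial.transform import Rotation as R
def st(tx=None,ty=None,tz=None,yaw=None):
    s=sense();M=R.from_quat(s['tool_rot']).as_matrix();y=np.degrees(np.arctan2(M[1,0],M[0,0]))
    print('t',s['t'],'tcp',np.round(s['tcp_pos'],4),'yaw',round(y,2),'zax',M[:,2].round(4),'F',np.round(s['force'],1),'gap',round(s['finger_gap']*85.4,1),'gf',s['gripper_force'])
    if tx is not None:
        dl=M.T@(np.array([tx,ty,tz])-s['tcp_pos']);print('units',(dl/.025).round(3),'turn',round((y-yaw)/6,3))
if __name__=='__main__': st(*map(float,sys.argv[1:]))
E
python3 w.py .447 -.2235 .03 2.6
```

```text
t: 2.6
tcp_pos: [0.4355, -0.2343, 0.1326]
tool_rot: [1.0, 0.023, -0.0, -0.001]
force: [0.0, -0.4, -0.1]
finger_gap: 0.584
gripper_force: 0.0
t 2.6 tcp [ 0.4355 -0.2343  0.1326] yaw 2.62 zax [-9.0e-04  1.1e-03 -1.0e+00] F [ 0.  -0.4 -0.1] gap 49.9 gf 0.0
units [ 0.485 -0.404  4.103] turn 0.004
```

```bash
python3 -m handwheel '[[[0.25,-0.2,0,0],[0.2,-0.2,0.3,0],[0,0,0.5,0],[0,0,0,0],[0,0,0,0]]]'|head -1
python3 w.py .447 -.2235 .03 2.6; python3 - <<'E'
from h import *
p,d=snapshot('scene');q,e=snapshot('top')
a=cv2.resize(p[230:390,130:290],(400,400));b=cv2.resize(q[190:310,430:550],(400,400))
cv2.imwrite('pics/pre.png',np.hstack([a,b])[:,:,::-1])
E
```

```text
t: 3.22
t 3.225 tcp [ 0.4457 -0.2266  0.1126] yaw 2.45 zax [-6.e-04  4.e-04 -1.e+00] F [ 0.  -0.3  0.3] gap 49.8 gf 0.0
units [ 0.058 -0.119  3.304] turn -0.025
```

View pics/pre.png

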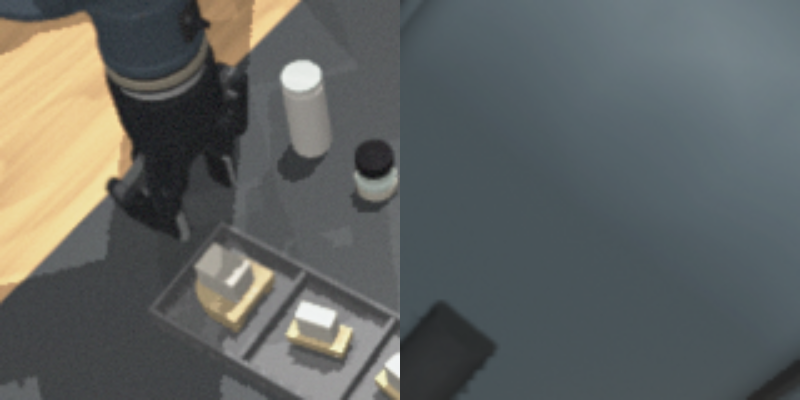

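Scene view: the open fingers straddle the block from above (block at about (225,270) in the crop). The arm hides the top view. Descending.

```bash
python3 -m handwheel '[[[0.05,-0.12,0.3,0],[0,0,0.6,0],[0,0,0.6,0],[0,0,0.6,0],[0,0,0.5,0],[0,0,0.4,0],[0,0,0.2,0],[0,0,0.1,0],[0,0,0,0],[0,0,0,0]]]'|head -1
python3 w.py .447 -.2235 .03 2.6
```

```text
t: 4.58
t 4.575 tcp [ 0.4474 -0.2233  0.0308] yaw 2.5 zax [ 6.e-04 -5.e-04 -1.e+00] F [ 0.   0.1 -0.5] gap 49.7 gf 0.0
units [-0.018  0.007  0.031] turn -0.017
```

```bash
python3 -m handwheel '[[[0,0,0,0],[0,0,0,0],[0,0,0,0],[0,0,0,0],[0,0,0,0],[0,0,0,0]]]' 0 60|head -1
python3 w.py .447 -.2235 .03 2.6
python3 -m handwheel '[[[0,0,-0.1,0],[0,0,-0.2,0],[0,0,-0.2,0],[0,0,-0.2,0],[0,0,-0.2,0],[0,0,0,0],[0,0,0,0]]]'|head -1
python3 w.py .447 -.2235 .03 2.6; python3 - <<'E'
from h import *
p,d=snapshot('scene')
cv2.imwrite('pics/g.png',cv2.resize(p[270:390,150:290],(700,600))[:,:,::-1])
E
```

```text
t: 5.32
t 5.325 tcp [ 0.4476 -0.2236  0.031 ] yaw 2.5 zax [ 0.001 -0.001 -1.   ] F [-0.6 -1.   6.2] gap 25.1 gf 58.85262368246913
units [-0.024 -0.005  0.039] turn -0.016
t: 6.2
t 6.2 tcp [ 0.4472 -0.2231  0.0529] yaw 2.5 zax [-0.  0. -1.] F [-0.6 -0.1 -1.4] gap 24.7 gf 59.030589647591114
units [-0.008  0.015  0.917] turn -0.017
```

View pics/g.png

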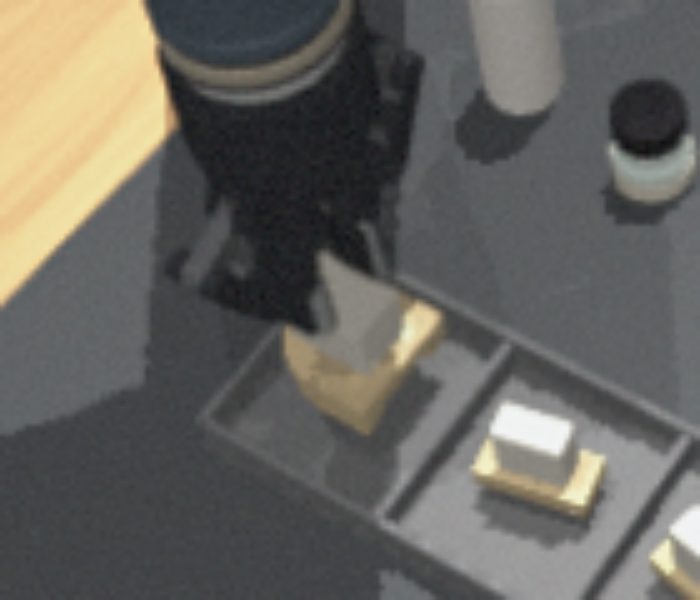

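The cast is held and clear of the tray floor: the block sits between the pads (crop (350,310)) and the base looks level. Next I'll lift it and refine the articulator pose from the saved pictures.

```bash
python3 -m handwheel '[[[0,0,-0.4,0],[0,0,-0.7,0],[0,0,-0.8,0],[0,0,-0.8,0],[0,0,-0.8,0],[0,0,-0.7,0],[0,0,-0.4,0],[0,0,0,0]]]'|head -1
python3 w.py .562 .2257 .17 -2.8
python3 - <<'E'
from h import *
for n in('top','scene'):
    p,d=load(n);P=np.load(f'P{n}.npy');hsv=cv2.cvtColor(p,cv2.COLOR_RGB2HSV)
    near=(np.hypot(P[...,0]-.562,P[...,1]-.226)<.12)
    def pr(nm,m,zt):
        k,l,s,c=cv2.connectedComponentsWithStats(m.astype(np.uint8))
        for i in range(1,k):
            if s[i,4]<8: continue
            v,u=np.nonzero(l==i);w=onplane(n,np.c_[u,v],zt);r=cv2.minAreaRect((w[:,:2]*1000).astype(np.float32))
            print(n,nm,s[i,4],c[i].round(1),w[:,:2].mean(0).round(4),np.round(r[0],1),np.round(r[1],1),round(r[2],1),'x',w[:,0].min().round(4),w[:,0].max().round(4),'z',np.percentile(P[l==i][:,2],[5,50,95]).round(4))
    pr('ball',near&(P[...,2]>.085)&(hsv[...,2]>110),.102)
    pr('ivory',near&(P[...,2]>.03)&(P[...,2]<.08)&(hsv[...,1]>50)&(hsv[...,2]>110),.063)
    pr('teeth',near&(P[...,2]>.0585)&(P[...,2]<.08)&(hsv[...,1]>50)&(hsv[...,2]>110),.063)
    pr('blk',near&(P[...,2]>.022)&(P[...,2]<.04)&(hsv[...,1]<40)&(hsv[...,2]>150),.032)
E
```

```text
t: 7.25
t 7.25 tcp [ 0.4475 -0.2234  0.1686] yaw 2.5 zax [ 0.0013 -0.001  -1.    ] F [ 0.1  0.7 -1.1] gap 24.9 gf 59.16488165035844
units [  5.359 -17.746  -0.067] turn 0.883
top ball 64 [227.8 162.9] [0.6278 0.2738] [627.6 273.3] [16. 15.] 2.2 x 0.6197 0.6356 z [0.1017 0.1065 0.11  ]
top ball 63 [280.9 165.9] [0.6228 0.1738] [622.7 173.6] [15.8 15.1] 0.6 x 0.6147 0.6306 z [0.1016 0.1058 0.1103]
top ivory 667 [254.8 203.3] [0.5605 0.2247] [559.6 224.8] [56.3 57.1] 87.9 x 0.5313 0.5889 z [0.0472 0.0552 0.0655]
top teeth 265 [254.5 201.9] [0.5634 0.2253] [562.7 225.6] [54.5 51.1] 87.9 x 0.5372 0.5889 z [0.059  0.0634 0.066 ]
top blk 72 [257.3 216.4] [0.5425 0.2221] [546.8 221.3] [26.6 57.3] 17.1 x 0.5331 0.5679 z [0.0263 0.0312 0.0341]
top blk 159 [253.3 239. ] [0.4969 0.2286] [497.9 229. ] [32.9 33.2] 86.5 x 0.481 0.5149 z [0.0245 0.028  0.032 ]
scene ball 37 [405.1 210.4] [0.6309 0.2675] [630.8 267.4] [14.6 18.3] 26.0 x 0.6224 0.6394 z [0.0984 0.103  0.1077]
scene ball 39 [384.9 235.1] [0.6271 0.1683] [627.2 168.7] [13.9 19.6] 27.6 x 0.6198 0.6345 z [0.0969 0.1046 0.1076]
scene ivory 372 [372.4 226.9] [0.5744 0.211 ] [573.5 211.9] [72.3 57.3] 87.0 x 0.5451 0.6031 z [0.0422 0.0531 0.0627]
scene teeth 112 [372.4 224.2] [0.5702 0.2191] [569.6 219.4] [57.2 48.9] 88.3 x 0.5451 0.5946 z [0.059  0.0608 0.0634]
scene blk 72 [350.  224.7] [0.51   0.2149] [506.8 218.9] [35.7 32.8] 84.8 x 0.4897 0.524 z [0.0224 0.0251 0.0285]
scene blk 32 [363.8 237.2] [0.5611 0.1953] [557.8 197.7] [12.4 42.6] 66.2 x 0.5408 0.5787 z [0.0238 0.0281 0.032 ]
```

```bash
python3 -m handwheel '[[[0,0,-0.1,0.3],[0,0,0,0.4],[0,-0.2,0,0.15],[0.1,-0.5,0,0],[0.17,-0.8,0,0],[0.17,-0.8,0,0],[0.17,-0.8,0,0],[0.17,-0.8,0,0],[0.17,-0.8,0,0],[0.17,-0.8,0,0],[0.17,-0.8,0,0],[0.17,-0.8,0,0],[0.17,-0.8,0,0],[0.17,-0.8,0,0],[0.17,-0.8,0,0],[0.17,-0.8,0,0],[0.17,-0.8,0,0],[0.17,-0.8,0,0],[0.17,-0.8,0,0],[0.17,-0.8,0,0]]]'|head -1
python3 w.py .5635 .2262 .17 -2.4
```

```text
t: 9.75
t 9.75 tcp [0.5322 0.1124 0.1701] yaw -2.55 zax [-1.2e-03  2.0e-04 -1.0e+00] F [-0.4 -0.5 -1.6] gap 24.7 gf 59.16965961456299
units [ 1.048e+00 -4.602e+00  3.000e-03] turn -0.026
```

```bash
python3 -m handwheel '[[[0.17,-0.8,0,0],[0.17,-0.8,0,0],[0.17,-0.7,0,0],[0.17,-0.7,0,0],[0.15,-0.6,0,0],[0.1,-0.4,0,0],[0.05,-0.2,0,0],[0,0,0,0],[0,0,0,0]]]'|head -1
python3 w.py .5635 .2262 .17 -2.4
python3 - <<'E'
from h import *
for n in('scene','top'):
    p,d=snapshot(n);np.savez(n+'1.npz',p=p,d=d)
    cv2.imwrite(f'pics/{n}1.png',p[:,:,::-1])
a=cv2.resize(cv2.imread('pics/scene1.png')[130:290,280:440],(400,400));b=cv2.resize(cv2.imread('pics/top1.png')[130:290,170:330],(400,400))
cv2.imwrite('pics/h1.png',np.hstack([a,b]))
E
```

```text
t: 10.88
t 10.875 tcp [0.5619 0.2141 0.1704] yaw -2.62 zax [-4.e-04 -3.e-04 -1.e+00] F [-0.2 -0.4 -2.8] gap 25.1 gf 59.18000830337405
units [ 0.04  -0.485  0.015] turn -0.037
```

View pics/h1.png

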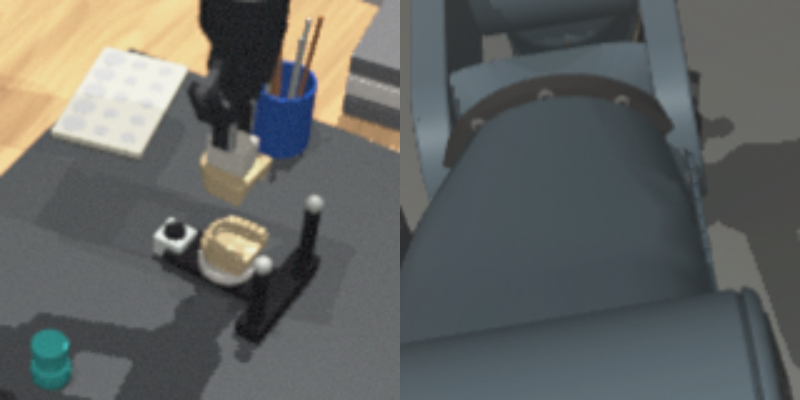

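Scene view: the upper cast is held level above and slightly short (in y) of the lower cast. The top view is blocked by the arm. I'll correct the position and come part-way down.

```bash
python3 -m handwheel '[[[0.04,-0.2,0,-0.04],[0,-0.2,0,0],[0,-0.08,0,0],[0,0,0.3,0],[0,0,0.4,0],[0,0,0.4,0],[0,0,0.4,0],[0,0,0.3,0],[0,0,0.2,0],[0,0,0,0],[0,0,0,0]]]'|head -1
python3 w.py .5635 .226 .1 -2.4
python3 - <<'E'
from h import *
p,d=snapshot('scene');np.savez('scene2.npz',p=p,d=d)
cv2.imwrite('pics/h2.png',cv2.resize(p[180:270,320:425],None,fx=6.6,fy=6.6,interpolation=cv2.INTER_CUBIC)[:,:,::-1])
E
```

```text
t: 12.35
t 12.35 tcp [0.564  0.2266 0.1207] yaw -2.36 zax [ 8.e-04  1.e-04 -1.e+00] F [ 0.7  0.1 -2.1] gap 24.5 gf 59.17596822604537
units [-0.018  0.025  0.829] turn 0.007
```

View pics/h2.png

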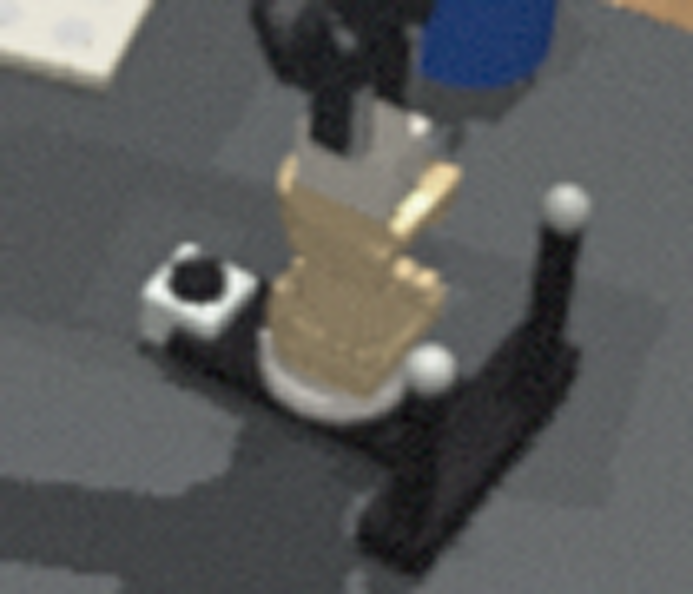

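The upper cast sits straight above the lower one, with back edges parallel. The bright strip of its base behind the block runs from crop (455,165) to (395,232). I'll measure the strip and the height.

```bash
python3 - <<'E'
from h import *
p,d=load('scene2');p0,d0=load('scene');hsv=cv2.cvtColor(p,cv2.COLOR_RGB2HSV)
v,u=np.mgrid[:480,:640];P=bydepth('scene',np.c_[u.ravel(),v.ravel()],d.ravel()).reshape(480,640,3)
off=np.array([.0045,-.0055,0])
m=(hsv[...,1]>60)&(hsv[...,2]>165)&(u>374)&(u<393)&(v>200)&(v<218)
k,l,s,c=cv2.connectedComponentsWithStats(m.astype(np.uint8));i=1+np.argmax(s[1:,4]);m=l==i
th=np.radians(-2.4);A=np.array([[np.cos(th),np.sin(th)],[-np.sin(th),np.cos(th)]])
O=np.array([.563,.226])
w=onplane('scene',np.c_[u[m],v[m]],.1167)-off
r=cv2.minAreaRect((w[:,:2]*1000).astype(np.float32));q=(w[:,:2]-O)@A.T*1000
print('strip',m.sum(),np.round(r,1) if 0 else r,'art-frame x',np.percentile(q[:,0],[0,5,50,95,100]).round(1),'y',q[:,1].min().round(1),q[:,1].max().round(1),'z',np.median(P[m][:,2]))
# same strip while in tray, calibration: strip behind block
h0=cv2.cvtColor(p0,cv2.COLOR_RGB2HSV)
m0=(h0[...,1]>60)&(h0[...,2]>150)&(u>195)&(u<245)&(v>325)&(v<370)
P0=bydepth('scene',np.c_[u.ravel(),v.ravel()],d0.ravel()).reshape(480,640,3)
for nm,lo,hi in(('top',.02,.033),):
    mm=m0&(P0[...,2]>lo)&(P0[...,2]<hi);w=onplane('scene',np.c_[u[mm],v[mm]],.027)-off
    th=np.radians(2.6);B=np.array([[np.cos(th),np.sin(th)],[-np.sin(th),np.cos(th)]]);q=(w[:,:2]-[.4475,-.2235])@B.T*1000
    print('tray',mm.sum(),'x',np.percentile(q[:,0],[2,50,98]).round(1),'y',np.percentile(q[:,1],[2,50,98]).round(1),'zmed',np.median(P0[mm][:,2]), 'xmax strip',q[abs(q[:,1])<15][:,0].max().round(1))
# lower teeth z, scene, original
P0z=P0[...,2];b=(h0[...,1]>50)&(h0[...,2]>110)&(u>355)&(u<392)&(v>213)&(v<245)
print('lower z max',np.percentile(P0z[b],[50,90,97]))
E
```

```text
strip 21 ((586.6153564453125, 245.36366271972656), (16.195682525634766, 9.502924919128418), 84.07382202148438) art-frame x [18.  18.3 23.4 27.7 27.9] y 12.4 28.4 z 0.11474703873834913
tray 103 x [-19.4   4.9  27.8] y [-27.5 -16.8  21.6] zmed 0.025383829474006525 xmax strip 27.9
lower z max [0.05281564 0.0618825  0.06326698]
```

Back edge is at x=27.9 (expected 28) and the side at y=28.4 (expected 28), so alignment is within about 0.5 mm. The height offset is 27 mm. Final descent.

```bash
python3 -m handwheel '[[[-0.02,0.02,0.15,0],[0,0,0.2,0],[0,0,0.2,0],[0,0,0.15,0],[0,0,0.1,0],[0,0,0,0],[0,0,0,0],[0,0,0,0]]]'|head -1
python3 w.py .5635 .226 .1003 -2.4
python3 - <<'E'
from h import *
p,d=snapshot('scene');np.savez('scene3.npz',p=p,d=d)
a=cv2.resize(p[180:270,320:425],None,fx=6.6,fy=6.6,interpolation=cv2.INTER_CUBIC);cv2.imwrite('pics/h3.png',a[:,:,::-1])
E
```

```text
t: 13.4
t 13.4 tcp [0.5632 0.2261 0.1006] yaw -2.36 zax [ 4.e-04  1.e-04 -1.e+00] F [-0.1 -0.  -1.7] gap 25.0 gf 59.179362058639526
units [0.01  0.004 0.012] turn 0.007
```

View pics/h3.png

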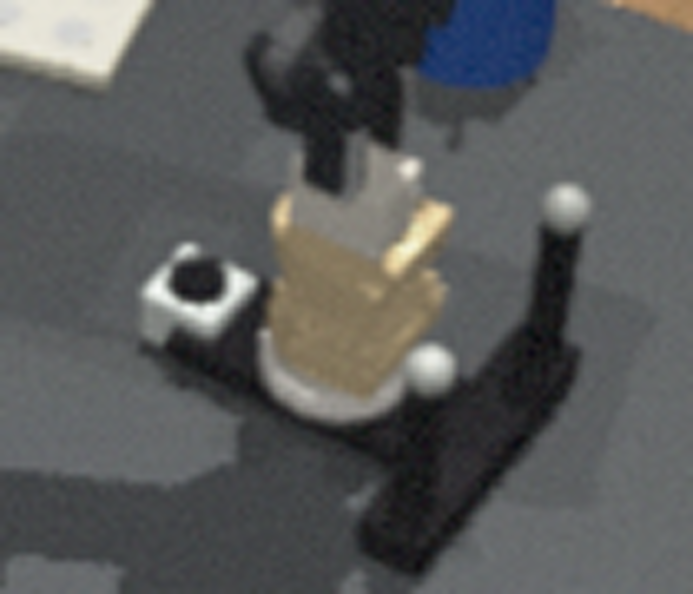

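The upper cast hovers squarely over the lower one, with front and back edges in line around crop (360,260). The reading shows only its own weight (-1.7 N), so nothing is touching. Handing in.

```bash
python3 -c "
from station import sign_off
print(sign_off())"
```

```text
the job is handed in; nothing more can be done
None
```

The job is handed in at about 13.4 s: the upper cast is held still and level over the lower cast, lined up to within about 1 mm by my measurements with about 10 mm of air, and the wrist force showed no sign of contact.

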